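# Snap the pivot clip onto the armrest rod

### The job

A car armrest lies upside down on the bench. Take the orange spring clip by its tab, press its open jaws straight down over the bare part of the pivot rod until it has snapped fully home, then slide it along the rod, under the yellow keeper, until it rests against the keeper's end block, and let go. The rod's height is adjustable and differs from armrest to armrest, so be gentle: feel for the snap and for the stops, never push with more than about 25 N, keep the tab upright, and leave the black and blue clips standing where they are.

Things in the scene. Friction and masses are not known exactly. Their poses are not given: they have to be found in the camera images.
- clip_grip (a point): Grip point of the loose orange spring clip, standing on its jaws on the bench, tab up, 72 mm tall, about 60 g. The tab is 10 mm thick along the clip's x, 26 mm wide along its y, 48 mm tall: pinch it across x. The point is in the tab's middle plane, 17 mm below its top and 55.5 mm above the bench; 19 mm of finger below it clears the keeper later. z is up, y along the bore.
- clip_shoulder (a point): Centre of the top of the orange clip's shoulder plate, at the tab's foot, 31 mm below clip_grip. The plate is 38 x 30 x 6 mm (x, y, z); under it two sprung jaws form a C, open downward, 30 mm long along y. Same axes as clip_grip.
- clip_bore (a point): Centre of the orange clip's C-shaped bore, 44 mm straight below clip_grip; it lies on the rod's axis once the clip is fully home. The jaws gape 10 mm at rest and spread over the 14 mm rod: a push of about 5 to 9 N takes them over, starting some 11 mm above home; then the push drops until the rod meets the solid roof of the C. Same axes as clip_grip.
- rod_open (a point): Point at mid rod-slot height over the armrest, 105 mm above the bench: where to press the clip on. The level aluminium rod, 14 mm thick, runs along y through here; it is clamped in slotted brackets, so its true axis lies up to 5 mm above or below this point. Bare from here 66 mm towards -y (keeper) and 52 mm towards +y (black sleeve). Armrest's axes: y along the rod, z up.
- rod_home (a point): Where clip_bore must end, but for the rod's height (up to 5 mm above or below, as at rod_open): 82 mm from rod_open along -y, half the clip's length (15 mm) short of the flat face of the keeper's end block. Snapped on, the clip slides with about 2 to 6 N of friction and stops hard at that face. Same axes as rod_open.
- keeper (a point): Middle of the yellow keeper over rod_home, at mid slot height; it is one with the rod and shares its height. Two flat fingers reach 32 mm from its end block, with a 20 mm wide slot between for the tab. They overhang the shoulder plate with 2.5 mm of play: the clip enters only by sliding, fully snapped down. Highest part 22 mm above the rod's axis. Same axes as rod_open.
- clip_black_mid (a point): Middle (36 mm up) of a like-shaped black clip standing on the bench, 72 mm tall; not to be moved.
- clip_blue_mid (a point): Middle (36 mm up) of a like-shaped blue clip standing on the bench, 72 mm tall; not to be moved.
- clip_jawa (a joint): Spring jaw of the orange clip (one of two): 0 rad closed, grows as it spreads; about 0.14 as it passes the rod's widest part, below 0.05 again once the clip is fully home.
- clip_jawb (a joint): Spring jaw of the orange clip (one of two): 0 rad closed, grows as it spreads; about 0.14 as it passes the rod's widest part, below 0.05 again once the clip is fully home.
Not all that is in view belongs to the job. What is meant by the part that bears clip_grip is not white, and is the smaller of those in its own colour.

How it is judged:
On the way:
1. the clip is snapped fully onto the bare part of the rod, clear of the keeper (z of clip_bore in the frame of rod_home between -0.007 and 0.0057 m and x of clip_bore in the frame of rod_home between -0.002 and 0.002 m and y of clip_bore in the frame of rod_home between 0.035 and 0.14 m and value of joint any of clip_jawa, clip_jawb below 0.03 rad and value of joint each of clip_jawa, clip_jawb below 0.1 rad), for 0.1 s.
At the end, for the whole second after the job is handed in: The orange clip is fully snapped on the rod (both jaws closed to under 0.06 rad, bore at the rod's height and within 2 mm of it sideways), under the keeper, within 2 mm of touching the keeper's end block, tab upright within 0.3 rad, at rest and released (z of clip_bore in the frame of rod_home between -0.007 and 0.0057 m and x of clip_bore in the frame of rod_home between -0.002 and 0.002 m and value of joint each of clip_jawa, clip_jawb below 0.06 rad and y of clip_bore in the frame of rod_home between -0.003 and 0.002 m and angle between clip_bore's own z axis and vertical below 0.3 rad and linear speed of clip below 0.02 m/s).
It fails at once if the clip is forced against the rod, keeper or end block: all its contact forces there, the sprung jaws' own grip of about 12 N included, pass 42 N (contact force between clip and armrest above 42 N).
It fails at once if the robot itself pushes on the armrest, its rod or brackets with more than 30 N (contact force between the arm and armrest above 30 N).
It fails at once if the black or blue clip is moved more than 15 mm (distance of any of clip_black_mid, clip_blue_mid from where it was at the start of the episode above 0.015 m).
It also fails if it takes over 48 s, if anything falls off the work surface, if the arm or the gripper's body presses on something with over 40 N, if the wrist force passes 120 N, or if a joint passes its speed limit or range.

### The arm

A 6-joint arm with a two-finger parallel gripper is mounted at the origin on the work surface. World frame = base frame: x ahead of the robot, y to its left, z up, the work surface at z = 0. Lengths are in m, angles in rad, forces in N, time in s.
With the tool pointing down it reaches from about 0.4 to 0.825 m from the base axis. Payload 7 kg.
Tool frame: the origin (TCP) lies on the centre line of the jaws, within the pads' length; the fingertips stand 22 mm ahead of it and the grasp point (between the pads) lies 3 mm ahead of it; z points along the fingers, y is the direction in which the jaws open and shut (so a half turn about z gives the same grasp; the last joint's range is limited). The gripper opens to 88 mm and grips with 3 to 60 N. Pads are 19 mm wide; open, the fingers measure 130 mm over their backs; the gripper's body (78 mm by 193 mm) begins 47 mm behind the grasp point.
Start: joints at [1.555, 0.359, 0.012, 0, -1.224, -0.288], TCP at [0.202, 0.644, 0.249] pointing down, gripper open.
Joint ranges: [-3.07, 3.07], [-1.43, 2.12], [-1.02, 1.25], [-3.03, 1.67], [-3.05, -0], [-3.03, 3.03]. Speed limits (rad/s): [2.39, 2.39, 3.01, 3.14, 3.14, 3.14].

### API

Orientations are given as [roll, pitch, yaw] about the fixed x, y, z axes, in that order (R = Rz(yaw) Ry(pitch) Rx(roll)).
In Python, from station import arm gives the robot as it stands. The module is installed in compiled form; this text tells all that it offers.
- The arm moves only by the tool arm_command, never from a script. Its argument "motion" is a list of rows, each a list of 3 entries, a list of its own where there are three numbers: the shift along the tool's x, y, z in mm, then the turn, a rotation vector about the tool's x, y, z in degrees, then the opening, from 0 (shut) to 1 (fully open). In form: [[[tx, ty, tz], [wx, wy, wz], grip], ...]. A call has 1 to 20 rows; each row shifts and turns the commanded pose from where the row before left it, along the tool's axes as they then stand; what a row does not reach is not made up. A row lasts 1/12 s, in which the tool goes at most 41.7 mm and 7.16 degrees, less where a joint would pass 70% of its speed; a pose out of reach is approached as far as the arm can. A call is refused whole if a number of a shift passes 41.7 or a number of a turn 7.16, either way. A call with a gripper value outside its range is refused whole. The fingers move at their own pace and stop on an object; "newtons" is the grip in N (left out, the last holds). Time passes only in rows, so rows that do not move let the fingers close. It gives the time, the measured TCP pose, the force and the opening at its end, in the units of the state.
- arm.get_state(): the state, without advancing time (a new reading comes with each control period).
- arm.grab_frame(name): name is "scene" or "top" or "wrist"; returns the picture (400x640x3 uint8, red, green, blue); there is no depth.
- arm.camera_info(name): a dict with "fov_y" (degrees; the focal length in pixels is half the picture's height over the tangent of half this angle, whatever the lens; pixels are square), "cx", "cy" (the principal point, pixels), "view" (4x4, takes a point from world to camera coordinates); the wrist camera has in their place "tool_from_camera" (4x4, takes a point from camera to tool coordinates, whose origin is the TCP and whose axes are the flange's). Camera axes: x right, y down, z forward; pixel columns grow to the right and rows downward; lengths in m; the calibration is good to about 2 mm. A picture is of the moment at which its call begins: read the wrist's pose just before it. camera_info takes no time and is no camera call.
- arm.job_done(): hands the job in, once; it reports no verdict.
The state is a dict: "t": time; "q": joint angles; "qd": joint speeds; "joint_efforts": joint torques, N m; "eef_pos": TCP position; "ee_rot": TCP orientation; "force": force on the tool from outside, world axes, zero at the start; "moment": the same for the moment, N m; "width": finger opening in m.
Only numpy, scipy, OpenCV 4.12 (cv2) and the standard library are available. Lean on these libraries where they do the work, as an engineer would, in place of code of your own. Each camera call takes 0.05 s, during which the arm holds its last target. There are 200 camera calls.

## Working session

There is one attempt and no reset: what is moved stays moved. The work goes in short steps, Python scripts to look and compute and a tool call to move; the robot and the scene stay as the last step left them, time stands still between calls to the robot, and variables do not carry over. Pictures are saved under pics/ and viewed, on a budget of 10 in all, crops included, one or two more only if the job needs it, and the job is handed in when it is done.

Besides the shell and the picture viewer there is one more tool, called after "Request:" as name([rows], argument=value, ...), one row to a line, values as JSON. arm_command: Moves the arm, as the interface text tells. Its arguments: {"type":"object","properties":{"motion":{"type":"array","items":{"type":"array"}},"newtons":{"type":"number"}},"required":["motion"]}

```bash
mkdir -p pics
python3 - <<'E'
from station import arm
import cv2,numpy as np
np.set_printoptions(precision=4,suppress=True)
print(arm.get_state())
for n in("scene","top","wrist"):
    print(n,arm.camera_info(n)); cv2.imwrite(f"pics/{n}0.png",arm.grab_frame(n)[:,:,::-1])
a=[cv2.imread(f"pics/{n}0.png") for n in("scene","top")]
cv2.imwrite("pics/a.png",cv2.resize(np.vstack(a),None,fx=.75,fy=.75))
E
```

```text
{'t': 0.0, 'q': array([ 1.5551,  0.3594,  0.011 , -0.0004, -1.2241, -0.2881]), 'qd': array([-0.001 , -0.0008, -0.0006,  0.0008,  0.0021,  0.0007]), 'joint_efforts': array([ -0.0004, -58.2718,  29.3048,   6.9973,   0.0069,  -0.0002]), 'eef_pos': array([0.2018, 0.6436, 0.2476]), 'ee_rot': array([ 3.1399, -0.0001, -0.3039]), 'force': array([ 0.223 , -0.3625,  0.1361]), 'moment': array([ 0.005 , -0.0418, -0.0174]), 'width': 0.08763061773862847}
scene {'fov_y': 44.236695640843315, 'cx': 328.28459190803414, 'cy': 200.1161919912835, 'view': array([[ 0.1344,  0.9908,  0.0167, -0.085 ],
       [ 0.5897, -0.0664, -0.8049, -0.2416],
       [-0.7963,  0.118 , -0.5932,  1.5949],
       [ 0.    ,  0.    ,  0.    ,  1.    ]])}
top {'fov_y': 45.50403582579321, 'cx': 319.10516326268015, 'cy': 201.10607551201164, 'view': array([[-0.0005, -0.9998,  0.0186,  0.0164],
       [-0.9898, -0.0022, -0.1422,  0.567 ],
       [ 0.1422, -0.0184, -0.9897,  0.9608],
       [ 0.    ,  0.    ,  0.    ,  1.    ]])}
wrist {'fov_y': 67.96417425015974, 'cx': 318.9936024962041, 'cy': 199.30301616233436, 'tool_from_camera': array([[-0.0006, -0.957 , -0.2901,  0.0784],
       [ 1.    , -0.0009,  0.0008, -0.0002],
       [-0.001 , -0.2901,  0.957 , -0.1369],
       [ 0.    ,  0.    ,  0.    ,  1.    ]])}
```

View pics/scene0.png

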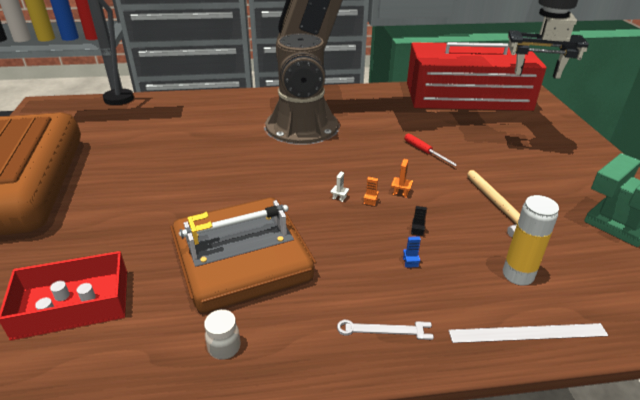

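View pics/top0.png

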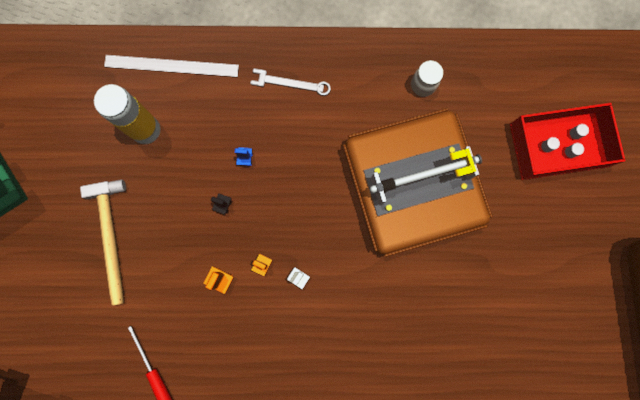

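The scene view shows the small orange clip at (371,192) with a larger orange decoy at (402,180) and a white one at (340,187). Black is at (419,220) and blue at (412,252). The keeper is at about (199,222) and the black sleeve at (274,212). In the top view the same things are at: small orange (261,265), large (218,280), keeper (465,162), sleeve (388,184).

```bash
cat > h.py <<'E'
from station import arm
import cv2,numpy as np
from scipy.spatial.transform import Rotation as R
np.set_printoptions(precision=4,suppress=True)
def grab(n,f):
    s=arm.get_state(); im=arm.grab_frame(n)[:,:,::-1].copy(); cv2.imwrite(f"pics/{f}.png",im)
    np.savez(f"pics/{f}.npz",p=s["eef_pos"],r=s["ee_rot"],n=n); return im,s
def cam(n,s=None):
    """camera pose (world from camera), f, cx, cy"""
    c=arm.camera_info(n); f=200/np.tan(np.radians(c["fov_y"]/2))
    if n=="wrist":
        T=np.eye(4);T[:3,:3]=R.from_euler("xyz",s["r"]).as_matrix();T[:3,3]=s["p"];T=T@c["tool_from_camera"]
    else: T=np.linalg.inv(c["view"])
    return T,f,c["cx"],c["cy"]
def view(f):
    s=np.load(f"pics/{f}.npz"); return cam(str(s["n"]),s)
def ray(C,u):
    T,f,cx,cy=C; d=T[:3,:3]@[(u[0]-cx)/f,(u[1]-cy)/f,1]; return T[:3,3],d/np.linalg.norm(d)
def onz(C,u,z):
    o,d=ray(C,u); return o+d*(z-o[2])/d[2]
def tri(L):
    A=np.zeros((3,3));b=np.zeros(3);P=[]
    for C,u in L:
        o,d=ray(C,u);M=np.eye(3)-np.outer(d,d);A+=M;b+=M@o;P.append((o,M))
    x=np.linalg.solve(A,b); return x,[np.linalg.norm(M@(x-o)) for o,M in P]
def proj(C,X):
    T,f,cx,cy=C; p=T[:3,:3].T@(np.asarray(X)-T[:3,3]); return np.array([cx+f*p[0]/p[2],cy+f*p[1]/p[2]])
def blob(im,lo,hi,roi):
    """HSV mask within roi (x0,y0,x1,y1): list of (area, centroid, minAreaRect)"""
    m=cv2.inRange(cv2.cvtColor(im,cv2.COLOR_BGR2HSV),lo,hi);k=np.zeros_like(m);x0,y0,x1,y1=roi;k[y0:y1,x0:x1]=m[y0:y1,x0:x1]
    n,l,st,ce=cv2.connectedComponentsWithStats(k)
    return sorted([(st[i,4],ce[i],l==i) for i in range(1,n) if st[i,4]>8],key=lambda t:-t[0])
E
python3 - <<'E'
from h import *
S,T=cam("scene"),cam("top"); a=cv2.imread("pics/scene0.png");b=cv2.imread("pics/top0.png")
O=((5,170,120),(20,255,255));Y=((24,150,110),(34,255,255))
for nm,c,r1,r2 in(("small",O,(358,175,382,210),(247,250,275,280)),("large",O,(388,155,416,200),(200,264,236,296)),("keeper",Y,(180,208,216,238),(445,145,480,178))):
    p=blob(a,*c,r1);q=blob(b,*c,r2);print(nm,[(x[0],x[1]) for x in p],[(x[0],x[1]) for x in q],tri([(S,p[0][1]),(T,q[0][1])]))
for nm,u,v in(("sleeve",(275,211),(388,184)),("black",(419,220),(221,204)),("blue",(412,252),(244,156)),("white",(340,187),(298,278))): print(nm,tri([(S,u),(T,v)]))
E
```

```text
small [(np.int32(309), array([370.9806, 191.3851]))] [(np.int32(472), array([259.6631, 268.7903]))] (array([0.4261, 0.1389, 0.0283]), [np.float64(0.0014026433427112607), np.float64(0.0014026433427113084)])
large [(np.int32(406), array([401.7611, 180.4286]))] [(np.int32(786), array([216.8817, 275.813 ])), (np.int32(10), array([233.3, 294.2]))] (array([0.4118, 0.2225, 0.0464]), [np.float64(0.0024690434662436116), np.float64(0.0024690434662436194)])
keeper [(np.int32(207), array([198.3382, 221.7729]))] [(np.int32(349), array([462.808 , 160.8023]))] (array([ 0.6335, -0.2621,  0.1315]), [np.float64(0.0017100350515186528), np.float64(0.0017100350515186265)])
sleeve (array([ 0.5909, -0.1135,  0.1139]), [np.float64(0.0032008237000662747), np.float64(0.0032008237000662595)])
black (array([0.5613, 0.2234, 0.0346]), [np.float64(0.0003777999164633945), np.float64(0.00037779991646341824)])
blue (array([0.6652, 0.1778, 0.0328]), [np.float64(0.00042375701432335845), np.float64(0.0004237570143232191)])
white (array([0.4075, 0.0603, 0.035 ]), [np.float64(0.000118214897084204), np.float64(0.00011821489708417936)])
```

Request:
arm_command([
  [[23,26,0],[0,0,0],1],
  [[23,26,0],[0,0,0],1],
  [[23,26,0],[0,0,0],1],
  [[23,26,0],[0,0,0],1],
  [[23,26,0],[0,0,0],1],
  [[23,26,0],[0,0,0],1],
  [[23,26,0],[0,0,0],1],
  [[23,26,0],[0,0,0],1],
  [[23,26,0],[0,0,0],1],
  [[23,26,0],[0,0,0],1],
  [[23,26,0],[0,0,0],1],
  [[23,26,0],[0,0,0],1],
  [[23,26,0],[0,0,0],1],
  [[23,26,0],[0,0,0],1],
  [[23,26,0],[0,0,0],1],
  [[23,26,0],[0,0,0],1],
  [[0,0,0],[0,0,0],1],
  [[0,0,0],[0,0,0],1],
])

```text
t: 1.65
eef_pos: [0.429, 0.1354, 0.2485]
ee_rot: [3.141, 0.0, -0.308]
force: [-0.2, 0.2, 0.2]
width: 0.0873
```

Run:
```python
from h import *
im,s=grab("wrist","w1");print(s["t"],s["eef_pos"],s["ee_rot"],s["force"],proj(view("w1"),[.428,.138,.04]))
```

```text
1.65 [0.429  0.1354 0.2485] [ 3.1414  0.0002 -0.3076] [-0.2455  0.191   0.2081] [316.9914 179.5066]
```

View pics/w1.png

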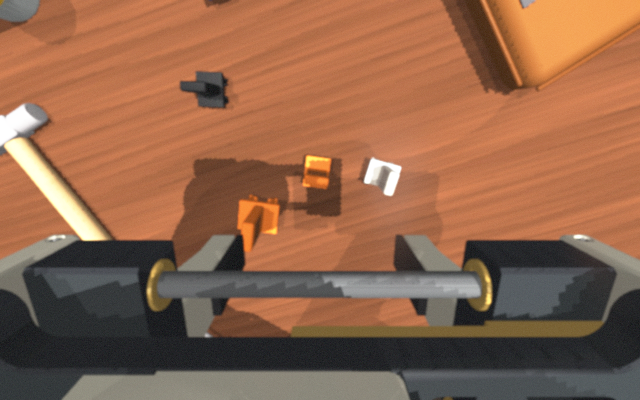

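The wrist view has the small orange clip at (317,172), the larger decoy at (257,220) and the white one at (382,176). I'll crop to get the tab's orientation.

Run:
```python
from h import *
im=cv2.imread("pics/w1.png");t=cv2.imread("pics/top0.png");s=cv2.imread("pics/scene0.png")
c=[cv2.resize(x,(400,400),interpolation=cv2.INTER_CUBIC) for x in(im[147:197,292:342],t[245:285,240:280])]
d=[cv2.resize(x,(400,200),interpolation=cv2.INTER_CUBIC) for x in(s[170:210,345:425],)]
d.append(cv2.resize(t[135:210,350:500],(400,200),interpolation=cv2.INTER_CUBIC))
cv2.imwrite("pics/c1.png",np.vstack([np.hstack(c),np.hstack(d)]))
```

```text
(no output)
```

View pics/c1.png

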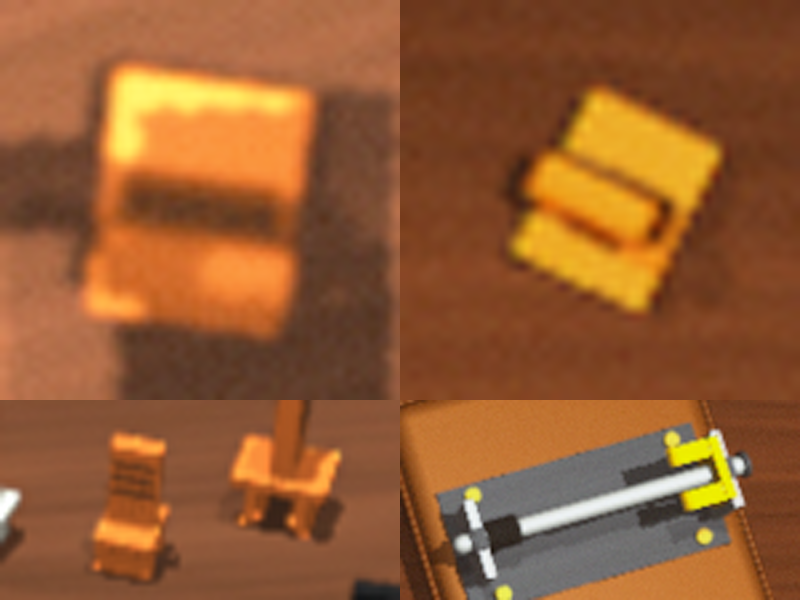

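The crops show the tab top as the lower strip, centred at wrist px (315.8,183) and top px (259.5,265). The long edge runs about 8° clockwise in the wrist view, so the clip's yaw is about −25.5°.

Run:
```python
from h import *
W,T=view("w1"),cam("top")
print(tri([(W,(315.8,183)),(T,(259.5,265))]),onz(W,(315.8,183),.072),onz(T,(259.5,265),.072),arm.get_state()["q"])
# rod points in top crop: scale 400/150
for u in((525,525),(700,475)):
    v=(350+(u[0]-400)*.375,135+(u[1]-400)*.375);print(v,onz(T,v,.105))
```

```text
(array([0.4336, 0.1363, 0.0797]), [np.float64(0.0009966446067859284), np.float64(0.0009966446067858736)]) [0.4317 0.138  0.072 ] [0.4338 0.1362 0.072 ] [ 0.7482 -0.022  -0.4579 -0.0002 -1.135   0.5165]
(396.875, 181.875) [ 0.5965 -0.1359  0.105 ]
(462.5, 163.125) [ 0.6349 -0.2682  0.105 ]
```

Request:
arm_command([
  [[3,-2,5],[0,0,7],0.6],
  [[0,0,5],[0,0,7],0.6],
  [[0,0,5],[0,0,7],0.6],
  [[0,0,5],[0,0,7],0.6],
  [[0,0,5],[0,0,7],0.6],
  [[0,0,5],[0,0,7],0.6],
  [[0,0,5],[0,0,7],0.6],
  [[0,0,5],[0,0,7],0.6],
  [[0,0,5],[0,0,7],0.6],
  [[0,0,5],[0,0,7],0.6],
  [[0,0,5],[0,0,7],0.6],
  [[0,0,5],[0,0,7],0.6],
  [[0,0,5],[0,0,7],0.6],
  [[0,0,5],[0,0,7],0.6],
  [[0,0,0],[0,0,0],0.6],
  [[0,0,0],[0,0,0],0.6],
])

```text
t: 3.03
eef_pos: [0.4317, 0.1389, 0.1785]
ee_rot: [3.141, -0.001, -2.009]
force: [0.1, 0.5, -0.1]
width: 0.0525
```

Run:
```python
from h import *
im,s=grab("wrist","w2");print(s["t"],s["eef_pos"],s["ee_rot"],s["force"])
for z in(.072,.0245,0):print(proj(view("w2"),[.4325,.137,z]))
cv2.imwrite("pics/w2c.png",cv2.resize(im[100:300,220:420],(600,600),interpolation=cv2.INTER_CUBIC))
```

```text
3.0333 [0.4317 0.1389 0.1785] [ 3.1414 -0.0005 -2.0087] [ 0.1087  0.5142 -0.0735]
[317.0088 203.3023]
[317.2718 189.2002]
[317.3786 183.474 ]
```

View pics/w2c.png

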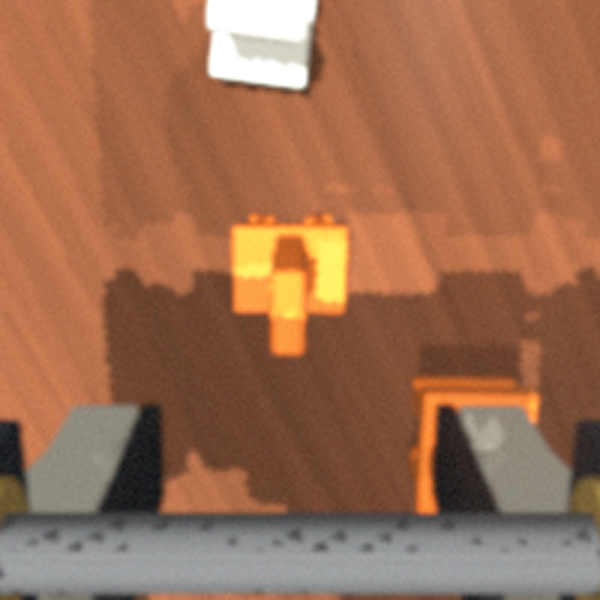

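The tab is aligned with the image. Its top centre is at full px (316.3,203), against a predicted (317,203).

Run:
```python
from h import *
x,e=tri([(view("w1"),(315.8,183)),(view("w2"),(316.3,203)),(cam("top"),(259.5,265))]);print(x,e)
p=onz(view("w2"),(316.3,203),.072);s=arm.get_state();M=R.from_euler("xyz",s["ee_rot"]).as_matrix()
for q in(x,p):print(q,M.T@(np.array([q[0],q[1],.0592])-s["eef_pos"])*1000)
```

```text
[0.433  0.1366 0.0732] [np.float64(0.0011416406099046175), np.float64(0.0004978814631873729), np.float64(0.0009412511685471963)]
[0.433  0.1366 0.0732] [  1.6216  -1.873  119.5405]
[0.4329 0.1365 0.072 ] [  1.7564  -1.8615 119.5405]
```

Request:
arm_command([
  [[1.7,-1.9,15],[0,0,0],0.6],
  [[0,0,15],[0,0,0],0.6],
  [[0,0,15],[0,0,0],0.6],
  [[0,0,15],[0,0,0],0.6],
  [[0,0,15],[0,0,0],0.6],
  [[0,0,15],[0,0,0],0.6],
  [[0,0,15],[0,0,0],0.6],
  [[0,0,8],[0,0,0],0.6],
  [[0,0,6.5],[0,0,0],0.6],
  [[0,0,0],[0,0,0],0.6],
  [[0,0,0],[0,0,0],0],
  [[0,0,0],[0,0,0],0],
  [[0,0,0],[0,0,0],0],
  [[0,0,0],[0,0,0],0],
  [[0,0,0],[0,0,0],0],
  [[0,0,0],[0,0,0],0],
  [[0,0,0],[0,0,0],0],
  [[0,0,0],[0,0,0],0],
], newtons=30)

```text
t: 4.58
eef_pos: [0.4332, 0.1357, 0.0592]
ee_rot: [-3.141, 0.0, -2.014]
force: [0.1, 0.1, 0.6]
width: 0.0098
```

Request:
arm_command([
  [[0,0,-10],[0,0,0],0],
  [[0,0,-25],[0,0,0],0],
  [[0,0,-35],[0,0,0],0],
  [[0,0,-35],[0,0,0],0],
  [[0,0,-35],[0,0,0],0],
  [[0,0,-30],[0,0,0],0],
  [[5,-8,-10],[0,0,0],0],
  [[15,-22,0],[0,0,0],0],
  [[20,-31,0],[0,0,0],0],
  [[20,-31,0],[0,0,0],0],
  [[20,-31,0],[0,0,0],0],
  [[20,-31,0],[0,0,0],0],
  [[20,-31,0],[0,0,0],0],
  [[20,-31,0],[0,0,0],0],
  [[15,-22,0],[0,0,0],0],
  [[10,-15,0],[0,0,0],0],
  [[5,-7,0],[0,0,0],0],
  [[0,0,0],[0,0,0],0],
])

```text
t: 6.08
eef_pos: [0.5951, -0.1311, 0.2376]
ee_rot: [3.14, -0.001, -2.016]
force: [-0.0, -0.8, -0.0]
width: 0.0097
```

Request:
arm_command([
  [[0,0,0],[0,0,-6],0],
  [[0,0,0],[0,0,-7],0],
  [[0,0,0],[0,0,-7],0],
  [[0,0,0],[0,0,-7],0],
  [[0,0,0],[0,0,-7],0],
  [[0,0,0],[0,0,-7],0],
  [[0,0,0],[0,0,-0.6],0],
  [[0,0,0],[0,0,0],0],
  [[0,0,0],[0,0,0],0],
])

```text
t: 6.83
eef_pos: [0.5947, -0.1289, 0.239]
ee_rot: [3.142, 0.0, -1.291]
force: [0.6, 0.3, -0.7]
width: 0.0096
```

Run:
```python
from h import *
im,s=grab("wrist","w3");print(s["t"],s["eef_pos"],s["ee_rot"],s["force"],s["width"])
for p in([.611,-.186,.105],[.634,-.265,.105]):print(proj(view("w3"),p))
```

```text
6.8333 [ 0.5947 -0.1289  0.239 ] [ 3.1415  0.0002 -1.2915] [ 0.5862  0.3104 -0.6511] 0.009577367697101243
[318.8195 131.7507]
[318.3328  28.1014]
```

View pics/w3.png

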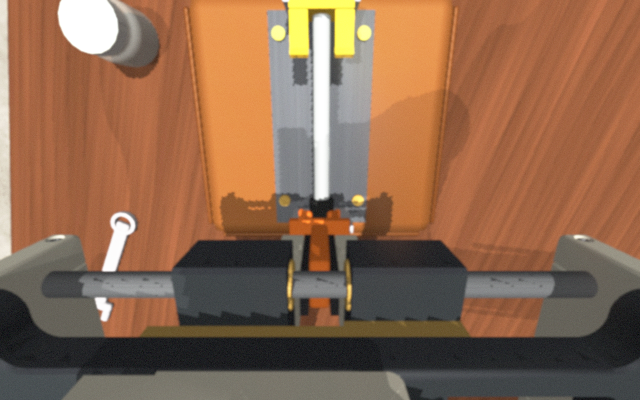

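In this view the rod runs vertically at column ≈321, rows 60–195. The keeper tips are at row ≈55 (columns 290–355), and the clip is held over the sleeve at about (320,215).

```bash
cat > rod.py <<'E'
from h import *
import sys
def rod(f,r0,r1,z=.105):
    im=cv2.imread(f"pics/{f}.png");C=view(f);h=cv2.cvtColor(im,cv2.COLOR_BGR2HSV)
    P=[];W=[]
    for r in range(r0,r1,4):
        x=np.where((h[r,300:345,1]<60)&(h[r,300:345,2]>140))[0]+300
        if len(x)>5:P.append(onz(C,((x[0]+x[-1])/2,r),z));W.append((r,int(x[0]),int(x[-1])))
    P=np.array(P);vx,vy,x0,y0=cv2.fitLine(P[:,:2].astype(np.float32),cv2.DIST_HUBER,0,.01,.01).ravel()
    d=np.array([vx,vy]);d*=np.sign(d[1]);print(W[::5],"yaw",np.degrees(np.arctan2(-d[0],d[1])),"pt",x0,y0)
    return np.array([x0,y0]),d
E
python3 - <<'E'
from rod import *
p,d=rod("w3",64,190);s=arm.get_state();M=R.from_euler("xyz",s["ee_rot"]).as_matrix()
print("tool yaw+90",np.degrees(s["ee_rot"][2])+90,"lateral tool y mm",(M.T@np.append(p-s["eef_pos"][:2],0))*1000)
im=cv2.imread("pics/w3.png")
for c in(298,345):print(im[44:66:2,c].tolist())
for z in(.117,.122,.127,.132):print(z,onz(view("w3"),(322,56),z),(onz(view("w3"),(322,56),z)[:2]-p)@d)
print([im[r,322].tolist() for r in range(186,214,2)])
E
```

```text
[(64, 307, 344), (84, 307, 344), (104, 300, 344), (124, 300, 344), (144, 305, 337), (164, 300, 330), (184, 314, 329)] yaw 14.676927 pt 0.6088342 -0.18719092
tool yaw+90 16.029837269400673 lateral tool y mm [59.7831  2.568  -0.008 ]
[[103, 255, 255], [103, 255, 255], [96, 254, 255], [92, 253, 255], [88, 253, 255], [69, 232, 248], [56, 159, 203], [91, 111, 129], [97, 95, 93], [99, 99, 97], [101, 96, 93]]
[[108, 255, 255], [107, 255, 255], [100, 254, 255], [100, 253, 255], [101, 254, 255], [77, 226, 245], [80, 172, 214], [155, 168, 179], [163, 164, 163], [164, 166, 163], [171, 172, 170]]
0.117 [ 0.625  -0.2441  0.117 ] -0.05916885013750019
0.122 [ 0.6248 -0.2433  0.122 ] -0.058378853355360694
0.127 [ 0.6247 -0.2426  0.127 ] -0.05758885657322117
0.132 [ 0.6245 -0.2418  0.132 ] -0.05679885979108165
[[252, 253, 252], [252, 253, 252], [252, 253, 252], [252, 253, 252], [252, 253, 252], [252, 253, 252], [216, 222, 216], [95, 97, 93], [21, 26, 25], [29, 28, 31], [26, 30, 31], [30, 29, 28], [33, 30, 34], [36, 34, 35]]
```

```bash
sed -i 's/>140/>205/' rod.py
python3 - <<'E'
from rod import *
p,d=rod("w3",64,190);s=arm.get_state();M=R.from_euler("xyz",s["ee_rot"]).as_matrix()
f=lambda q:(M.T@np.append(np.asarray(q)[:2]-s["eef_pos"][:2],0))*1000
print("tool yaw+90",np.degrees(s["ee_rot"][2])+90,f(p),"d in tool",M.T@np.append(d,0))
C=view("w3")
for h in(.1,.105,.11):print(h,"sleeve",f(onz(C,(322,199.5),h+.004)),"tips",f(onz(C,(322,55.5),h+.02)))
print("clip bore level px",[proj(C,s["eef_pos"]+[0,0,-.047+k]) for k in(0,.031-.013)])
E
```

```text
[(64, 314, 328), (84, 314, 328), (104, 314, 328), (124, 314, 328), (144, 315, 328), (164, 315, 327), (184, 316, 327)] yaw 16.078978 pt 0.61224395 -0.19734146
tool yaw+90 16.029837269400673 [70.4806  2.0937 -0.0094] d in tool [-1.      0.0009  0.0001]
0.1 sleeve [-4.2402  3.1229  0.0007] tips [118.8489   2.7229  -0.016 ]
0.105 sleeve [-2.7258  3.0655  0.0005] tips [118.0529   2.6698  -0.0159]
0.11 sleeve [-1.2114  3.0082  0.0003] tips [117.257    2.6167  -0.0157]
clip bore level px [array([318.7812, 231.582 ]), array([318.7967, 243.1673])]
```

Request:
arm_command([
  [[8,0.4,5],[0,0,0],0],
  [[13,0.5,10],[0,0,0],0],
  [[13,0.5,12],[0,0,0],0],
  [[10,0.5,12],[0,0,0],0],
  [[5,0.5,8],[0,0,0],0],
  [[2,0,5],[0,0,0],0],
  [[0,0,0],[0,0,0],0],
  [[0,0,0],[0,0,0],0],
  [[0,0,0],[0,0,0],0],
])

```text
t: 7.63
eef_pos: [0.6072, -0.1789, 0.1875]
ee_rot: [-3.141, -0.0, -1.288]
force: [-0.4, -0.4, -1.4]
width: 0.01
```

Run:
```python
from rod import *
im,s=grab("wrist","w4");print(s["t"],s["eef_pos"],s["ee_rot"],s["force"],s["width"])
a,_=grab("scene","s4");b,_=grab("top","t4")
c=cv2.resize(im[0:270,160:480],(800,-1) if 0 else (480,405),interpolation=cv2.INTER_CUBIC)
e=cv2.resize(a[190:280,170:310],(315,203),interpolation=cv2.INTER_CUBIC);g=cv2.resize(b[130:220,350:490],(315,202),interpolation=cv2.INTER_CUBIC)
cv2.imwrite("pics/c4.png",np.hstack([c,np.vstack([e,g])]))
```

```text
7.6333 [ 0.6072 -0.1789  0.1875] [-3.141  -0.0004 -1.2879] [-0.4298 -0.37   -1.3793] 0.010004963281556336
```

View pics/c4.png

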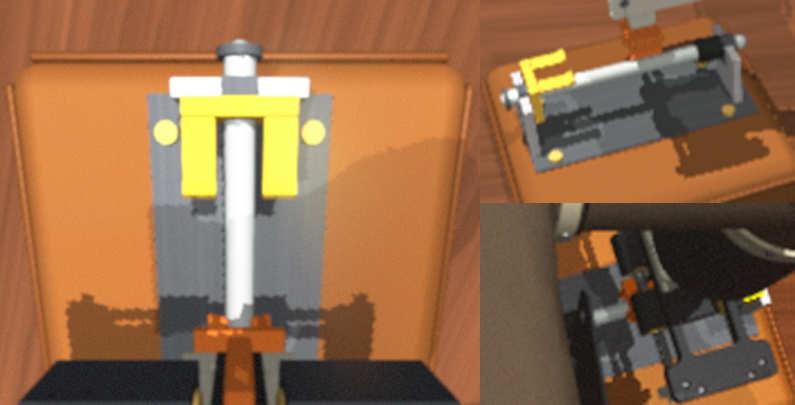

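The rod, keeper slot and clip shoulder are all centred at about column 319–320. The clip is upright and about 10 mm above the rod. I'll check lateral offset and rod height numerically.

Run:
```python
from rod import *
p,d=rod("w4",100,190);s=np.load("pics/w4.npz");M=R.from_euler("xyz",s["r"]).as_matrix()
print("tool",M.T@np.append(p-s["p"][:2],0)*1000,"d",M.T@np.append(d,0))
Y=((22,150,150),(34,255,255));r=[]
for f,roi in(("w3",(280,0,362,70)),("w4",(270,100,370,140))):
    m=blob(cv2.imread(f"pics/{f}.png"),*Y,roi)[0][2]; ys,xs=np.where(m); 
    L=[ys[xs==c].max() for c in range(xs.min()+4,xs.max()-3)]; bot=np.percentile(L,90)+.5
    row=m[int(bot)-8].nonzero()[0];print(f,bot,row[0],row[-1]);r.append((view(f),((row[0]+row[-1])/2,bot)))
x,e=tri(r);print("keeper tip",x,e,"rel tool",M.T@(x-s["p"])*1000)
```

```text
[(100, 311, 328), (120, 311, 328), (140, 311, 328), (160, 312, 327), (180, 312, 327)] yaw 16.199486 pt 0.6206024 -0.22677371
tool [49.6616  0.5118  0.0189] d [-1.     -0.0002 -0.0004]
w3 55.5 291 350
w4 131.5 283 303
keeper tip [ 0.632  -0.2385  0.1585] [np.float64(0.007408990303274604), np.float64(0.007408990303274677)] rel tool [64.1273 -7.1704 29.0773]
```

Request:
arm_command([
  [[0,0.4,6],[0,0,0],0],
  [[0,0,5],[0,0,0],0],
  [[0,0,3],[0,0,0],0],
  [[0,0,0],[0,0,0],0],
  [[0,0,0],[0,0,0],0],
])

```text
t: 8.2
eef_pos: [0.6064, -0.1791, 0.1727]
ee_rot: [3.141, 0.0, -1.288]
force: [-0.3, -0.1, 0.2]
width: 0.0096
```

Request:
arm_command([
  [[0,0,1.5],[0,0,0],0],
  [[0,0,1.5],[0,0,0],0],
  [[0,0,0],[0,0,0],0],
])

```text
t: 8.45
eef_pos: [0.6065, -0.1792, 0.1698]
ee_rot: [3.141, 0.0, -1.288]
force: [0.6, 0.6, -0.2]
width: 0.0097
```

Request:
arm_command([
  [[0,0,1],[0,0,0],0],
  [[0,0,1],[0,0,0],0],
  [[0,0,0],[0,0,0],0],
])

```text
t: 8.7
eef_pos: [0.6071, -0.1792, 0.1687]
ee_rot: [-3.14, -0.001, -1.288]
force: [0.8, 0.6, 3.7]
width: 0.01
```

Request:
arm_command([
  [[0,0,1],[0,0,0],0],
  [[0,0,1],[0,0,0],0],
  [[0,0,0],[0,0,0],0],
])

```text
t: 8.95
eef_pos: [0.6074, -0.1794, 0.1674]
ee_rot: [-3.14, -0.001, -1.288]
force: [0.0, 0.8, 7.4]
width: 0.0098
```

Request:
arm_command([
  [[0,0,1],[0,0,0],0],
  [[0,0,1],[0,0,0],0],
  [[0,0,0],[0,0,0],0],
])

```text
t: 9.2
eef_pos: [0.6073, -0.1795, 0.1653]
ee_rot: [-3.14, -0.001, -1.288]
force: [0.0, 0.6, 5.3]
width: 0.0101
```

Request:
arm_command([
  [[0,0,1],[0,0,0],0],
  [[0,0,1],[0,0,0],0],
  [[0,0,0],[0,0,0],0],
])

```text
t: 9.45
eef_pos: [0.6071, -0.1795, 0.1628]
ee_rot: [-3.14, -0.001, -1.288]
force: [0.5, -0.5, 3.7]
width: 0.0095
```

Request:
arm_command([
  [[0,0,1],[0,0,0],0],
  [[0,0,1],[0,0,0],0],
  [[0,0,0],[0,0,0],0],
])

```text
t: 9.7
eef_pos: [0.6066, -0.1791, 0.1596]
ee_rot: [-3.142, 0.0, -1.288]
force: [1.6, -1.0, -0.2]
width: 0.0099
```

Request:
arm_command([
  [[0,0,1],[0,0,0],0],
  [[0,0,0],[0,0,0],0],
])

```text
t: 9.87
eef_pos: [0.6065, -0.179, 0.1584]
ee_rot: [3.141, 0.0, -1.288]
force: [2.6, 0.1, -2.2]
width: 0.0095
```

Request:
arm_command([
  [[0,0,1],[0,0,0],0],
  [[0,0,0],[0,0,0],0],
])

```text
t: 10.03
eef_pos: [0.6068, -0.1789, 0.1576]
ee_rot: [-3.141, 0.0, -1.288]
force: [3.5, 0.2, -3.3]
width: 0.0102
```

Request:
arm_command([
  [[0,0,1],[0,0,0],0],
  [[0,0,0],[0,0,0],0],
])

```text
t: 10.2
eef_pos: [0.6068, -0.179, 0.1575]
ee_rot: [-3.141, -0.0, -1.288]
force: [0.8, 1.6, 3.1]
width: 0.0097
```

Request:
arm_command([
  [[0,0,1],[0,0,0],0],
  [[0,0,0],[0,0,0],0],
])

```text
t: 10.37
eef_pos: [0.6068, -0.179, 0.1575]
ee_rot: [-3.141, -0.0, -1.288]
force: [-0.6, 2.6, 9.2]
width: 0.0099
```

Snapped: the push peaked at about 7 N, dropped below zero, then hit a hard stop at TCP z = 0.1575. That puts the rod axis near 0.110. I'll relax the push and slide.

Request:
arm_command([
  [[0,0,-1.4],[0,0,0],0],
  [[0,0,0],[0,0,0],0],
  [[1,0,0],[0,0,0],0],
  [[2,0,0],[0,0,0],0],
  [[3,0,0],[0,0,0],0],
  [[0,0,0],[0,0,0],0],
])

```text
t: 10.87
eef_pos: [0.6084, -0.1846, 0.1576]
ee_rot: [-3.141, 0.001, -1.288]
force: [2.3, 4.1, 2.8]
width: 0.0101
```

Request:
arm_command([
  [[3,0,0],[0,0,0],0],
  [[3,0,0],[0,0,0],0],
  [[3,0,0],[0,0,0],0],
  [[3,0,0],[0,0,0],0],
  [[3,0,0],[0,0,0],0],
  [[3,0,0],[0,0,0],0],
  [[3,0,0],[0,0,0],0],
  [[3,0,0],[0,0,0],0],
  [[3,0,0],[0,0,0],0],
  [[3,0,0],[0,0,0],0],
  [[3,0,0],[0,0,0],0],
  [[3,0,0],[0,0,0],0],
  [[0,0,0],[0,0,0],0],
])

```text
t: 11.95
eef_pos: [0.6184, -0.2193, 0.1575]
ee_rot: [-3.141, 0.0, -1.288]
force: [2.7, 3.5, 2.9]
width: 0.0098
```

Run:
```python
from rod import *
im,s=grab("wrist","w5");print(s["t"],s["eef_pos"],s["ee_rot"],s["force"],s["width"])
a,_=grab("scene","s5")
c=cv2.resize(im[60:330,160:480],(480,405),interpolation=cv2.INTER_CUBIC)
e=cv2.resize(a[185:275,165:305],(315,405),interpolation=cv2.INTER_CUBIC)
cv2.imwrite("pics/c5.png",np.hstack([c,e]))
```

```text
11.95 [ 0.6184 -0.2193  0.1575] [-3.1413  0.0005 -1.2882] [2.6725 3.5449 2.9124] 0.009777649060700003
```

View pics/c5.png

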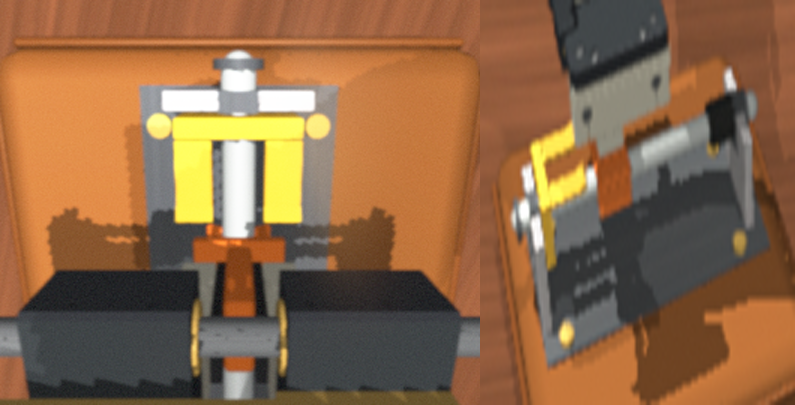

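The clip is snapped on the rod, centred on the slot, just ahead of the keeper tips. There is about 3.5 N of side force, so I'll relieve it and slide on.

Request:
arm_command([
  [[0,-0.5,0],[0,0,0],0],
  [[2,0,0],[0,0,0],0],
  [[2,0,0],[0,0,0],0],
  [[2,0,0],[0,0,0],0],
  [[2,0,0],[0,0,0],0],
  [[2,0,0],[0,0,0],0],
  [[2,0,0],[0,0,0],0],
  [[0,0,0],[0,0,0],0],
])

```text
t: 12.72
eef_pos: [0.6219, -0.2306, 0.1575]
ee_rot: [3.141, 0.001, -1.288]
force: [0.8, 5.8, 4.8]
width: 0.0099
```

Request:
arm_command([
  [[2,0,0],[0,0,0],0],
  [[2,0,0],[0,0,0],0],
  [[2,0,0],[0,0,0],0],
  [[2,0,0],[0,0,0],0],
  [[2,0,0],[0,0,0],0],
  [[2,0,0],[0,0,0],0],
  [[2,0,0],[0,0,0],0],
  [[2,0,0],[0,0,0],0],
  [[2,0,0],[0,0,0],0],
  [[0,0,0],[0,0,0],0],
])

```text
t: 13.55
eef_pos: [0.6269, -0.2478, 0.1575]
ee_rot: [3.141, 0.001, -1.288]
force: [0.7, 5.4, 4.2]
width: 0.0099
```

Request:
arm_command([
  [[1.5,0,0],[0,0,0],0],
  [[1.5,0,0],[0,0,0],0],
  [[1.5,0,0],[0,0,0],0],
  [[1.5,0,0],[0,0,0],0],
  [[0,0,0],[0,0,0],0],
])

```text
t: 13.97
eef_pos: [0.6286, -0.2534, 0.1575]
ee_rot: [3.141, 0.001, -1.288]
force: [0.6, 6.5, 5.9]
width: 0.0097
```

Request:
arm_command([
  [[1,0,0],[0,0,0],0],
  [[1,0,0],[0,0,0],0],
  [[0,0,0],[0,0,0],0],
])

```text
t: 14.22
eef_pos: [0.6291, -0.2551, 0.1575]
ee_rot: [3.141, 0.001, -1.288]
force: [0.5, 7.2, 4.7]
width: 0.0097
```

Request:
arm_command([
  [[1,0,0],[0,0,0],0],
  [[0,0,0],[0,0,0],0],
])

```text
t: 14.38
eef_pos: [0.6293, -0.2561, 0.1575]
ee_rot: [3.141, 0.001, -1.288]
force: [1.1, 6.6, 5.1]
width: 0.01
```

Request:
arm_command([
  [[1,0,0],[0,0,0],0],
  [[0,0,0],[0,0,0],0],
])

```text
t: 14.55
eef_pos: [0.6296, -0.257, 0.1575]
ee_rot: [3.141, 0.001, -1.288]
force: [1.0, 7.0, 4.7]
width: 0.01
```

Request:
arm_command([
  [[1,0,0],[0,0,0],0],
  [[0,0,0],[0,0,0],0],
])

```text
t: 14.72
eef_pos: [0.6298, -0.258, 0.1575]
ee_rot: [3.141, 0.001, -1.288]
force: [0.2, 6.9, 4.2]
width: 0.0094
```

Request:
arm_command([
  [[1,0,0],[0,0,0],0],
  [[0,0,0],[0,0,0],0],
])

```text
t: 14.88
eef_pos: [0.6301, -0.259, 0.1575]
ee_rot: [3.141, 0.001, -1.288]
force: [1.5, 7.0, 5.5]
width: 0.01
```

Request:
arm_command([
  [[1,0,0],[0,0,0],0],
  [[0,0,0],[0,0,0],0],
])

```text
t: 15.05
eef_pos: [0.6305, -0.2599, 0.1575]
ee_rot: [3.141, 0.001, -1.288]
force: [1.3, 6.3, 5.7]
width: 0.0098
```

Request:
arm_command([
  [[1,0,0],[0,0,0],0],
  [[0,0,0],[0,0,0],0],
])

```text
t: 15.22
eef_pos: [0.6305, -0.2601, 0.1575]
ee_rot: [3.141, 0.002, -1.288]
force: [-1.0, 11.1, 6.9]
width: 0.0099
```

Force rose and motion stopped. I'll ease the downward push, then confirm with a small extra nudge.

Request:
arm_command([
  [[0,0,-0.8],[0,0,0],0],
  [[0,0,0],[0,0,0],0],
  [[0.7,0,0],[0,0,0],0],
  [[0,0,0],[0,0,0],0],
  [[0,0,0],[0,0,0],0],
])

```text
t: 15.63
eef_pos: [0.6305, -0.2602, 0.1576]
ee_rot: [3.141, 0.003, -1.288]
force: [0.2, 12.5, 3.4]
width: 0.01
```

Request:
arm_command([
  [[-0.8,0,0],[0,0,0],0],
  [[0,0,0],[0,0,0],0],
  [[0,0,0],[0,0,0],0.35],
  [[0,0,0],[0,0,0],0.35],
  [[0,0,0],[0,0,0],0.35],
  [[0,0,0],[0,0,0],0.35],
  [[0,0,0],[0,0,0],0.35],
  [[0,0,0],[0,0,0],0.35],
])

```text
t: 16.3
eef_pos: [0.6307, -0.2618, 0.1581]
ee_rot: [3.141, 0.0, -1.288]
force: [0.3, 0.3, 0.3]
width: 0.0304
```

Request:
arm_command([
  [[0,0,-5],[0,0,0],0.35],
  [[0,0,-15],[0,0,0],0.35],
  [[0,0,-20],[0,0,0],0.35],
  [[0,0,-20],[0,0,0],0.35],
  [[-20,0,-20],[0,0,0],0.35],
  [[-30,0,0],[0,0,0],0.35],
  [[-30,0,0],[0,0,0],0.35],
  [[-20,0,0],[0,0,0],0.35],
  [[0,0,0],[0,0,0],0.35],
  [[0,0,0],[0,0,0],0.35],
])

```text
t: 17.13
eef_pos: [0.6031, -0.1646, 0.2393]
ee_rot: [-3.14, -0.0, -1.286]
force: [0.8, -0.2, -0.4]
width: 0.0308
```

Run:
```python
from rod import *
im,s=grab("wrist","w6");print(s["t"],s["eef_pos"],s["ee_rot"],s["force"],s["width"])
a,_=grab("scene","s6");print(proj(view("w6"),[.6305,-.2602,.14]))
c=cv2.resize(im[0:200,220:420],(480,480),interpolation=cv2.INTER_CUBIC)
e=cv2.resize(a[200:275,172:247],(320,320),interpolation=cv2.INTER_CUBIC)
cv2.imwrite("pics/c6.png",np.hstack([c,cv2.copyMakeBorder(e,0,160,0,0,cv2.BORDER_CONSTANT)]))
```

```text
17.1333 [ 0.6031 -0.1646  0.2393] [-3.1405 -0.0004 -1.2863] [ 0.8056 -0.2305 -0.4009] 0.030776525051139876
[319.5547  79.8449]
```

View pics/c6.png

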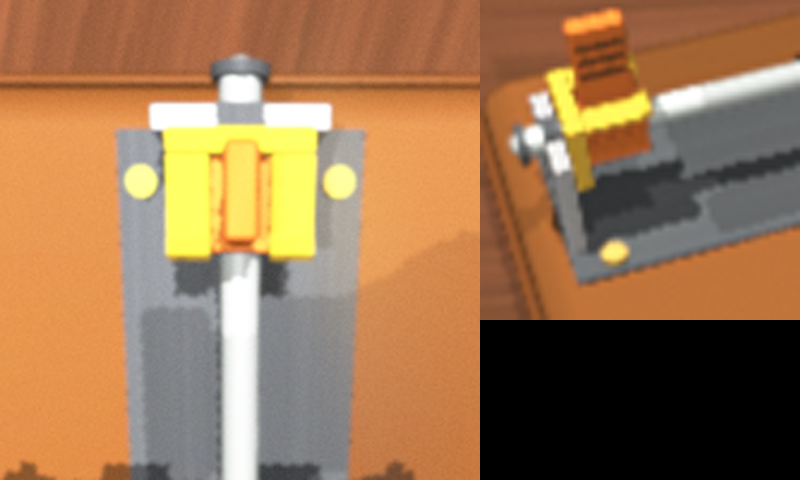

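The clip sits under the keeper with its tab upright and centred in the slot, at crop (240,190). Its near edge is about 2 mm inside the finger tips, as expected for a 30 mm clip under 32 mm fingers with its face touching. Handing in.

```bash
python3 -c "
from station import arm
print(arm.job_done(),arm.get_state()['t'])"
```

```text
the job is handed in; nothing more can be done
the job is handed in; nothing more can be done
```

The orange clip is snapped onto the rod, slid under the keeper until it hit the end block, and released. I handed the job in at about 17 s of the 48 s allowed; no verdict is reported.

- **Snap:** the push peaked at about 7 N, went slightly negative as the jaws closed, then met a hard stop at 9 N. The rod axis felt to be near z = 0.110 m, close to the top of its range.
- **Slide:** friction was 3–7 N. The clip stopped firmly at about 12.5 N, with no movement on an extra nudge.
- **Last look:** the wrist and scene views show the tab upright and centred in the slot. The clip's near edge is about 2 mm inside the keeper's fingers, as it should be when touching the block.

**Checks that disagreed or were left out:**
- The slide measured about 84.6 mm against the nominal 82 mm. I put this down to an error of 2–3 mm in where I pressed the clip on, since it stopped hard.
- My two-view measurement of the keeper's height failed because the colour mask caught only one finger. I found the rod's height by touch instead.
- I did not re-measure the black and blue clips afterwards; the arm was not brought down near either of them.

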